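Pack and lock the two-tier cutlery case at the flea-market stall

TASK

Pack the sold tableware: lift the clear hinged flap of the grey cutlery case until it stands upright, and lay every chopstick box and rice scoop that is on the table flat on the floor of the lower tier, side by side and not stacked. Then lower the flap gently until it is fully shut, and, holding the wooden mallet, knock both yellow sprung pegs on the flap fully down (the pegs must only be driven by the mallet, not by the fingers or the arm). Finish by putting the mallet back on its cork mat with its head on the mat and its handle level, and leave the other wares on the stall where they are.

Things in the scene. Friction and masses are not known exactly. Their poses are not given: they have to be found in the camera images.
- case: Grey open-topped cutlery case fixed to the table, 182 (x) x 272 (y) mm; origin at the centre of its underside, z up, x from the front (handle side, towards the robot) to the hinge side. Floor 6 mm thick; front and back walls 50 mm high, side walls (at y = +-133 mm) 75 mm high, all 6 mm thick. Inside, the lower tier measures 170 (x) x 260 (y) mm and is 44 mm deep under the shut flap.
- tier (a point): Centre of the case's inner floor (lower tier), axes as the case.
- flap (a joint): Hinge angle of the clear 6 mm flap with black edges that roofs the lower tier (its top is 56 mm above the table when shut): 0 = shut, level; grows as its front edge is lifted, up to 1.95 rad (leaning 22 degrees past upright). The hinge is stiff and holds the flap at any angle; about 3 to 4 N at the handle moves it.
- flap_hinge (a point): Point on the hinge line, mid-length: 85 mm behind the case's centre and 53 mm above the table. The hinge line runs along the case's y.
- handle (a point): Middle of the orange bar handle, a round bar 10 mm thick and 100 mm long, parallel to the hinge, 212 mm from the hinge line in the plane of the flap; there is a 31 mm open gap between the bar and the flap's and case's front edge, so a finger goes down either side of the bar. The bar can turn between the fingers. Axes as the flap: x towards the hinge, z square to the flap's top.
- peg_left_top (a point): Centre of the top of the left (+y) yellow peg, 22 mm in diameter, upright on the flap, 135 mm from the hinge line and 80 mm to the left of the flap's middle; the top stands 28 mm above the flap's top when up, 13 mm when fully down. Axes as the flap.
- peg_right_top (a point): The same for the right (-y) peg, 80 mm to the right of the flap's middle.
- peg_left (a joint): How far the left peg has been driven down: 0 = up, 0.015 m = fully down. It is sprung with a friction catch: about 6 N starts it, 8 N takes it fully down, and it stays where it is left.
- peg_right (a joint): The same for the right peg.
- mat: Cork mat fixed to the table, 170 (x) x 130 (y) x 4 mm; origin at the centre of its underside.
- mallet: Wooden mallet, 0.28 kg, at first standing on its head on the mat with the handle level. Origin at the centre of the head's underside, x along the handle towards the head. Head a block 56 (x) x 70 (y) x 70 (z) mm; handle 22 x 22 mm square, from the head's -x face 115 mm along -x, its axis 35 mm above the underside. All four long faces of the head strike equally well.
- mallet_grip (a point): Point on the handle's axis 42 mm behind the head's centre (14 mm behind the head's face), a good place to grip across y.
- mallet_head (a point): Centre of the mallet's head.
- box_red: Red chopstick box with a brass-coloured band, to be packed, closed block 140 (x) x 34 (y) x 24 (z) mm; origin at its middle, 12 mm above its underside; grip across y. May be absent.
- box_green: Green chopstick box with a brass-coloured band, to be packed, closed block 140 (x) x 34 (y) x 24 (z) mm; origin at its middle, 12 mm above its underside; grip across y. May be absent.
- scoop_dark: Rice scoop with a dark wood handle and steel blade, to be packed, lying along x, 140 mm long; handle 22 (y) x 20 (z) mm from x = -70 to +34 mm, round flat blade 44 mm in diameter, 10 mm thick, flush with the underside, centred at x = +48 mm; origin on the handle's axis, 10 mm above its underside, grip across y near the origin. May be absent.
- scoop_white: Rice scoop with a white handle and brass blade, to be packed, lying along x, 140 mm long; handle 22 (y) x 20 (z) mm from x = -70 to +34 mm, round flat blade 44 mm in diameter, 10 mm thick, flush with the underside, centred at x = +48 mm; origin on the handle's axis, 10 mm above its underside, grip across y near the origin. May be absent.
- goblet_a: Silver goblet, 60 mm across, 95 mm high, a bystander; origin under its foot.
- goblet_b: Second silver goblet, the same, a bystander.
- vase: Black round vase, 110 mm across, 140 mm high, a bystander.
- bowl: White bowl, 120 mm across, 55 mm high, a bystander.
- mug: Blue mug, 72 mm across, 85 mm high, a bystander.
- jar: Amber jar, 70 mm across, 100 mm high, a bystander.
- giftbox: Cardboard gift box with a green band, 90 x 130 x 45 mm, a bystander.

How it is judged:
On the way, in this order (a step that is already met when the one before it is completed fails the run):
1. the flap is lifted well open (value of joint flap above 1.2 rad), for 0.2 s.
2. every chopstick box and scoop present lies in the lower tier, with the flap open (x of box_red in the frame of tier between -0.06 and 0.06 m and y of box_red in the frame of tier between -0.125 and 0.125 m and z of box_red in the frame of tier between 0 and 0.026 m and linear speed of each of box_red, box_green, scoop_dark, scoop_white below 0.05 m/s and x of box_green in the frame of tier between -0.06 and 0.06 m and y of box_green in the frame of tier between -0.125 and 0.125 m and z of box_green in the frame of tier between 0 and 0.026 m and x of scoop_dark in the frame of tier between -0.06 and 0.06 m and y of scoop_dark in the frame of tier between -0.125 and 0.125 m and z of scoop_dark in the frame of tier between 0 and 0.026 m and x of scoop_white in the frame of tier between -0.06 and 0.06 m and y of scoop_white in the frame of tier between -0.125 and 0.125 m and z of scoop_white in the frame of tier between 0 and 0.026 m and value of joint flap above 0.6 rad), for 0.2 s.
3. the flap is fully shut over them (x of box_red in the frame of tier between -0.06 and 0.06 m and y of box_red in the frame of tier between -0.125 and 0.125 m and z of box_red in the frame of tier between 0 and 0.026 m and linear speed of each of box_red, box_green, scoop_dark, scoop_white below 0.05 m/s and x of box_green in the frame of tier between -0.06 and 0.06 m and y of box_green in the frame of tier between -0.125 and 0.125 m and z of box_green in the frame of tier between 0 and 0.026 m and x of scoop_dark in the frame of tier between -0.06 and 0.06 m and y of scoop_dark in the frame of tier between -0.125 and 0.125 m and z of scoop_dark in the frame of tier between 0 and 0.026 m and x of scoop_white in the frame of tier between -0.06 and 0.06 m and y of scoop_white in the frame of tier between -0.125 and 0.125 m and z of scoop_white in the frame of tier between 0 and 0.026 m and value of joint flap below 0.04 rad), for 0.2 s.
4. both pegs are knocked down (value of joint each of peg_left, peg_right above 0.011 m and value of joint flap below 0.04 rad), for 0.2 s.
At the end, for the whole second after the job is handed in: Every item present lies at rest on the lower-tier floor (middle under 26 mm above it, within 60 mm of the centre along x and 125 mm along y); flap within 0.04 rad of shut; both pegs at least 11 mm down; mallet at rest, head centre over its mat, handle within 0.15 rad of level (all of step 4 and x of box_red in the frame of tier between -0.06 and 0.06 m and y of box_red in the frame of tier between -0.125 and 0.125 m and z of box_red in the frame of tier between 0 and 0.026 m and linear speed of each of box_red, box_green, scoop_dark, scoop_white below 0.05 m/s and x of box_green in the frame of tier between -0.06 and 0.06 m and y of box_green in the frame of tier between -0.125 and 0.125 m and z of box_green in the frame of tier between 0 and 0.026 m and x of scoop_dark in the frame of tier between -0.06 and 0.06 m and y of scoop_dark in the frame of tier between -0.125 and 0.125 m and z of scoop_dark in the frame of tier between 0 and 0.026 m and x of scoop_white in the frame of tier between -0.06 and 0.06 m and y of scoop_white in the frame of tier between -0.125 and 0.125 m and z of scoop_white in the frame of tier between 0 and 0.026 m and x of mallet_head in the frame of mat between -0.085 and 0.085 m and y of mallet_head in the frame of mat between -0.065 and 0.065 m and z of mallet_head in the frame of mat below 0.055 m and angle between mallet's own x axis and vertical between 1.42 and 1.72 rad and linear speed of mallet below 0.03 m/s); the robot touches nothing.
It fails at once if a peg is pushed by the fingers or the arm (over 3 N) (contact force between any of the fingers, the arm and peg_left above 3 N or contact force between any of the fingers, the arm and peg_right above 3 N).
It fails at once if the flap is slammed shut (faster than 3 rad/s) (velocity of joint flap below -3 rad/s).
It fails at once if another ware is shifted by more than 50 mm or knocked over (distance of any of goblet_a, goblet_b, vase, bowl, mug, jar, giftbox from where it was at the start of the episode above 0.05 m or angle between any of goblet_a, goblet_b, vase, bowl, mug, jar, giftbox's own z axis and vertical above 0.6 rad).
Of box_red, box_green, scoop_dark, scoop_white only 2 to 4 are there at a start; the rules pass over those that are not, and their reading is None.
At some moment in a run one of box_red, box_green, scoop_dark, scoop_white may be knocked a few centimetres aside while the robot is not near it.
Once in a run the grip may slacken for a moment while it holds something.
It also fails if it takes over 210 s, if anything falls off the work surface, if the arm or the gripper's body presses on something with over 40 N, if the wrist force passes 120 N, or if a joint passes its speed limit or range.

ROBOT

A 6-joint arm with a two-finger parallel gripper is mounted at the origin on the work surface. World frame = base frame: x ahead of the robot, y to its left, z up, the work surface at z = 0. Lengths are in m, angles in rad, forces in N, time in s.
With the tool pointing down it reaches from about 0.35 to 0.925 m from the base axis. Payload 6.4 kg.
Tool frame: the origin (TCP) lies at the very end of the fingers, on their centre line; the grasp point (between the pads) lies ctrl.grip_point_offset behind it (ctrl.grip_point_offset is the distance from the TCP to the grasp point, in m); z points along the fingers, y is the line along which they close (so a half turn about z gives the same grasp; the last joint's range is limited). The gripper opens to 94 mm and grips with 3 to 60 N. Pads are 16 mm wide; open, the fingers measure 119 mm over their backs; the gripper's body (75 mm by 177 mm) begins 78 mm behind the grasp point.
Start: joints at [0.995, 0.245, 1.558, -0, 1.339, -0.174], TCP at [0.254, 0.598, 0.205] pointing down, gripper open.
Joint ranges: [-3.13, 3.13], [-1.02, 2.26], [0.13, 2.54], [-0.95, 4.09], [0.21, 2.88], [-2.74, 2.74]. Speed limits (rad/s): [2.57, 2.57, 3.14, 3.14, 3.14, 3.14].

INTERFACE

Orientations are given as a unit quaternion [w, x, y, z].
In Python, from bench import ctrl, viewer gives the robot as it stands.
- The arm moves only by the shell command python3 -m jog 'ROWS' [FORCE]. ROWS is JSON, a list of rows, each an object with "claw": the closure, from -1 (fully open) to 1 (shut); "xyz": the shift along the tool's x, y, z normalised to -1 to 1, where 1 is 0.5 m, a list of three; "dr": the turn, a rotation vector about the tool's x, y, z normalised to -1 to 1, where 1 is pi rad, a list of three. In form: [{"claw": claw, "xyz": [dx, dy, dz], "dr": [wx, wy, wz]}, ...]. A call has 1 to 20 rows; each row is the pose to reach, as a shift and turn from the pose commanded when the call began, along the tool's axes at that moment, turning the shorter way round; what a row does not reach only later rows make up. A row lasts 1/10 s, in which the tool goes at most 50 mm and 8.59 degrees, less where a joint would pass 70% of its speed; a pose out of reach is approached as far as the arm can. A call with a number of a shift or a turn outside -1 to 1 is refused whole. A call with a gripper value outside its range is refused whole. The fingers move at their own pace and stop on an object; FORCE is the grip in N (left out, the last holds). Time passes only in rows, so rows that repeat a pose let the fingers close. It gives the time, the measured TCP pose, the force, the opening and the grip force at its end, in the units of the state.
- ctrl.read_state(): the state, without advancing time (a new reading comes with each control period).
- viewer.camera(name): name is "scene" or "top"; returns the picture (480x640x3 uint8, red, green, blue); there is no depth.
- viewer.calibration(name): a dict with "fx", "fy", "cx", "cy" (pixels), "view" (4x4, takes a point from world to camera coordinates). Camera axes: x right, y down, z forward; pixel columns grow to the right and rows downward; lengths in m; the calibration is good to about 2 mm. A picture is of the moment at which its call begins. calibration takes no time and is no camera call.
- ctrl.job_done(): hands the job in; it is judged then, once.
The state is a dict: "time_s": time; "joint_positions": joint angles; "qvel": joint speeds; "joint_torque": joint torques, N m; "tool_pos": TCP position; "eef_rot": TCP orientation; "contact_force": force on the tool from outside, world axes, zero at the start; "ft_torque": the same for the moment, N m; "grip_width": opening from 0.0 (shut) to 1.0 (fully open); "finger_force": force on a finger pad.
Only numpy, scipy, OpenCV 4.12 (cv2) and the standard library are available. Lean on these libraries where they do the work, as an engineer would, in place of code of your own. Each camera call takes 0.05 s, during which the arm holds its last target. There are 200 camera calls.

## Working session

There is one attempt and no reset: what is moved stays moved. The work goes in short steps, Python scripts to look and compute and a shell command to move; the robot and the scene stay as the last step left them, time stands still between calls to the robot, and variables do not carry over. Pictures are saved under pics/ and viewed, at most 14 in all, crops included, and the job is handed in when it is done.

```bash
mkdir -p pics; ls
python3 - <<'E'
from bench import ctrl, viewer
import cv2
for n in("scene","top"):
    cv2.imwrite(f"pics/{n}0.png",cv2.cvtColor(viewer.camera(n),cv2.COLOR_RGB2BGR)); c=viewer.calibration(n);print(n,c)
print(ctrl.read_state(),ctrl.grip_point_offset)
E
```

```text
pics
scene {'fx': 467.6565618215727, 'fy': 467.6565618215727, 'cx': 313.27343193354693, 'cy': 233.9705889457378, 'view': array([[-0.03766597,  0.99918015, -0.0148427 ,  0.06270011],
       [ 0.71614299,  0.01663128, -0.69775541, -0.3422849 ],
       [-0.6969365 , -0.03691113, -0.71618229,  1.62072918],
       [ 0.        ,  0.        ,  0.        ,  1.        ]])}
top {'fx': 556.7260894741493, 'fy': 556.7260894741493, 'cx': 316.9516141664734, 'cy': 247.8475881257127, 'view': array([[-1.63005634e-02, -9.99817285e-01, -9.98441023e-03,
         7.56877203e-04],
       [-9.92773177e-01,  1.73715044e-02, -1.18741945e-01,
         5.67708863e-01],
       [ 1.18893694e-01,  7.97669405e-03, -9.92874948e-01,
         1.87118346e+00],
       [ 0.00000000e+00,  0.00000000e+00,  0.00000000e+00,
         1.00000000e+00]])}
{'time_s': 0.1, 'joint_positions': array([ 9.94902716e-01,  2.45712924e-01,  1.55887853e+00,  1.79161612e-05,
        1.33870454e+00, -1.74096635e-01]), 'qvel': array([ 0.00092058, -0.00202545, -0.00360554, -0.00089247, -0.00140101,
        0.00058281]), 'joint_torque': array([-4.53828870e-04, -4.16915810e+01, -3.15526879e+01,  6.86782622e-02,
        3.10099195e-02, -4.92114850e-05]), 'tool_pos': array([0.25388865, 0.59778202, 0.20448288]), 'eef_rot': array([-3.20050311e-04,  1.99551782e-01,  9.79886912e-01, -7.89295541e-04]), 'contact_force': array([0.56955295, 0.3376086 , 0.32115481]), 'ft_torque': array([ 0.01578088, -0.05361814,  0.06290588]), 'finger_force': 0.0, 'grip_width': 1.0054272013968515} 0.0188
```

View pics/top0.png

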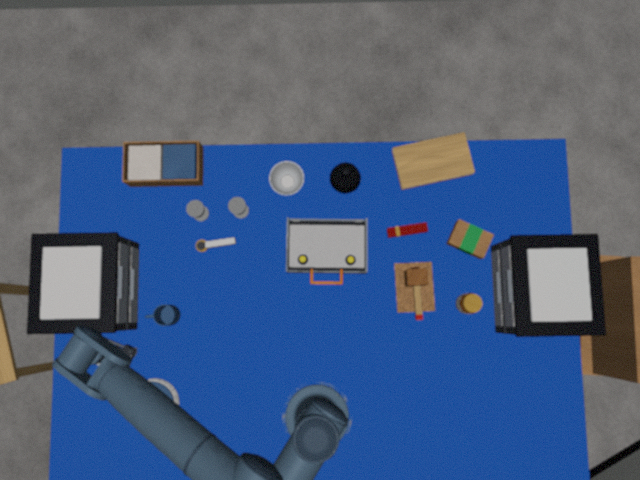

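View pics/scene0.png

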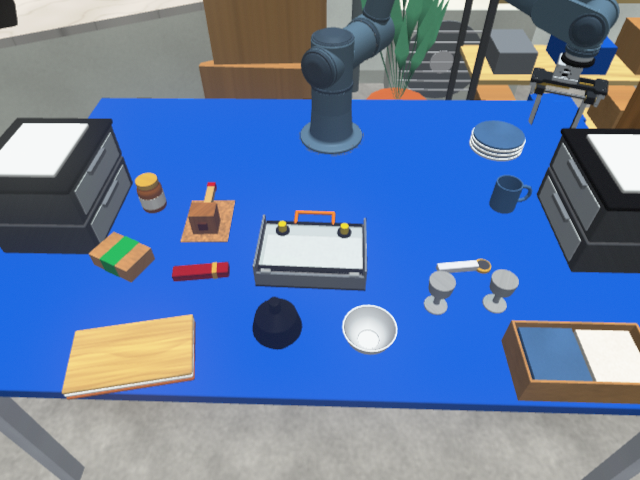

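The pictures show the case at top(327,246) with its handle at (326,282) and the pegs at (303,259) and (350,259). The red box is at (407,230), the white scoop at (215,243) with its blade to the left, and the mallet head at (416,277) with its handle towards the robot. I see no green box and no dark scoop.

```bash
cat > h.py <<'E'
import numpy as np, cv2
from scipy.spatial.transform import Rotation as R
from bench import ctrl, viewer
def img(n): return cv2.cvtColor(viewer.camera(n),cv2.COLOR_RGB2BGR)
def proj(n,P):
    c=viewer.calibration(n); q=np.c_[np.atleast_2d(P),np.ones(len(np.atleast_2d(P)))]@c['view'].T
    return np.c_[c['fx']*q[:,0]/q[:,2]+c['cx'],c['fy']*q[:,1]/q[:,2]+c['cy']]
def world(n,px,z):
    c=viewer.calibration(n);V=c['view'];Rm=V[:3,:3];o=-Rm.T@V[:3,3];px=np.atleast_2d(px)
    d=np.c_[(px[:,0]-c['cx'])/c['fx'],(px[:,1]-c['cy'])/c['fy'],np.ones(len(px))]@Rm
    return o+d*((z-o[2])/d[:,2])[:,None]
def rot(yaw,tilt=0):  # tool down, tool y (closing) along world dir yaw ; 
    yv=np.array([np.cos(yaw),np.sin(yaw),0]);z=np.array([0,0,-1.]);return np.c_[np.cross(yv,z),yv,z]
def go(p,Rt):
    s=ctrl.read_state();q=s['eef_rot'];Rc=R.from_quat(np.r_[q[1:],q[0]])
    d=Rc.inv().apply(np.array(p)-s['tool_pos'])/0.5;w=(Rc.inv()*R.from_matrix(Rt)).as_rotvec()/np.pi
    print('xyz',d.round(4),'dr',w.round(4),'rows>=',max(np.linalg.norm(d)*10,np.linalg.norm(w)*180/8.59).round(1))
def st():
    s=ctrl.read_state();print('t',s['time_s'],'pos',s['tool_pos'].round(4),'F',s['contact_force'].round(1),'w',round(s['grip_width']*94,1),'ff',s['finger_force'])
E
python3 - <<'E'
from h import *
T=cv2.imread('pics/top0.png');S=cv2.imread('pics/scene0.png')
def comps(n,I,lo,hi,roi,z,mn=8):
    x0,y0,x1,y1=roi;H=cv2.cvtColor(I,cv2.COLOR_BGR2HSV)[y0:y1,x0:x1]
    m=cv2.inRange(H,lo,hi);k,l,s,c=cv2.connectedComponentsWithStats(m)
    for i in range(1,k):
        if s[i,4]>=mn:
            p=np.argwhere(l==i)[:,::-1].astype(np.float32);r=cv2.minAreaRect(p)
            b=cv2.boxPoints(r)+[x0,y0];ce=c[i]+[x0,y0]
            w=world(n,b,z);e=[w[1]-w[0],w[2]-w[1]];e=max(e,key=np.linalg.norm)
            print(n,ce.round(1),s[i,4],'world',world(n,ce,z)[0,:2].round(4),'rectc',w.mean(0)[:2].round(4),'len',np.linalg.norm(e).round(3),'ang',np.degrees(np.arctan2(e[1],e[0])).round(1))
print('pegs');
comps('top',T,(22,120,120),(34,255,255),(285,240,370,275),.084);comps('scene',S,(22,120,120),(34,255,255),(255,210,370,250),.078)
print('handle');comps('top',T,(3,120,100),(15,255,255),(300,262,355,290),.053);comps('scene',S,(3,120,100),(15,255,255),(285,200,345,226),.053)
print('red');comps('top',T,(0,150,60),(6,255,255),(380,220,432,240),.024);comps('scene',S,(0,150,60),(6,255,255),(165,255,235,285),.02)
comps('top',T,(165,150,60),(180,255,255),(380,220,432,240),.024);
print('scoop');comps('top',T,(0,0,150),(180,80,255),(195,232,240,255),.02);comps('scene',S,(0,0,170),(180,80,255),(430,255,500,275),.02)
def up(I,x,y):return cv2.resize(I[y:y+60,x:x+80],(400,300),interpolation=cv2.INTER_CUBIC)
cv2.imwrite('pics/c1.png',np.vstack([np.hstack([up(T,380,255),up(S,170,175)]),np.hstack([up(T,180,215),up(S,430,240)])]))
E
```

```text
pegs
top [302.2 258.6] 35 world [0.5266 0.0403] rectc [0.5268 0.041 ] len 0.02 ang -91.0
top [350.3 259.1] 39 world [ 0.5221 -0.1193] rectc [ 0.5224 -0.1184] len 0.02 ang 178.6
scene [281.9 225.5] 66 world [ 0.5263 -0.1224] rectc [ 0.528  -0.1234] len 0.037 ang 4.6
scene [344.2 227.8] 67 world [0.5312 0.0374] rectc [0.5316 0.0369] len 0.036 ang -0.8
handle
top [326.4 278.5] 109 world [ 0.4609 -0.039 ] rectc [ 0.4694 -0.0379] len 0.108 ang -91.0
scene [314.1 214.4] 164 world [ 0.4567 -0.0425] rectc [ 0.4672 -0.0422] len 0.109 ang 89.0
red
top [412.5 228.8] 150 world [ 0.6291 -0.3391] rectc [ 0.6291 -0.3399] len 0.088 ang -82.0
top [391.4 232. ] 40 world [ 0.6193 -0.2662] rectc [ 0.6195 -0.2663] len 0.025 ang -173.8
top [413.1 225. ] 37 world [ 0.6424 -0.3418] rectc [ 0.6415 -0.3398] len 0.087 ang -82.8
top [424.5 229.4] 13 world [ 0.6264 -0.3806] rectc [ 0.626  -0.3804] len 0.025 ang -46.3
top [389.1 234.3] 9 world [ 0.6114 -0.2581] rectc [ 0.6115 -0.2578] len 0.022 ang -143.2
top [407.2 233.2] 12 world [ 0.614  -0.3203] rectc [ 0.6149 -0.3195] len 0.035 ang -82.8
scoop
top [219.7 241.7] 194 world [0.5965 0.3271] rectc [0.5963 0.3274] len 0.102 ang -82.2
scene [454.8 266. ] 352 world [0.6024 0.3161] rectc [0.6065 0.3157] len 0.121 ang 98.4
scene [496.3 272.3] 30 world [0.6205 0.4148] rectc [0.6195 0.413 ] len 0.017 ang 91.4
```

View pics/c1.png

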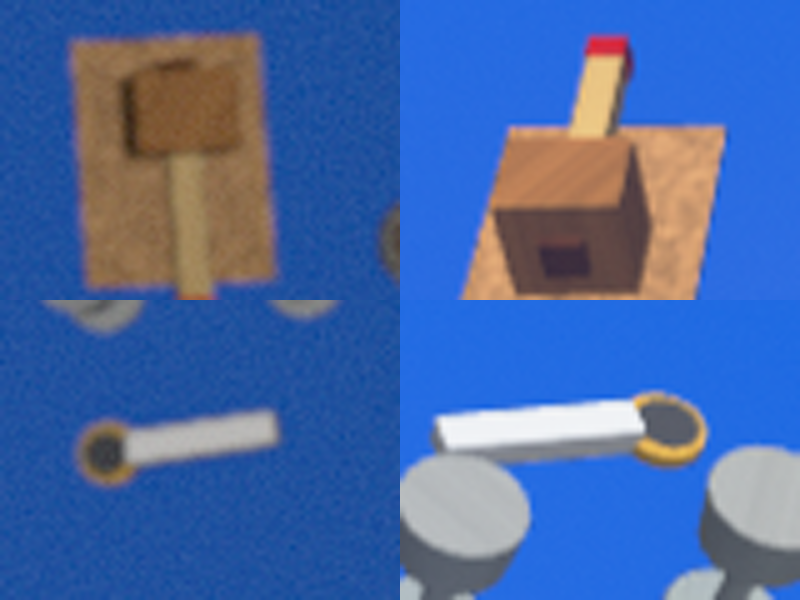

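The crops confirm the mallet's handle points towards the robot and the scoop's blade points left. The case centre comes out at about (0.576, -0.043) with a yaw of about -1.5°. Next I go above the handle.

Run:
```python
from h import *
go([.449,-.039,.12],rot(np.radians(-1.5)))
T=cv2.imread('pics/top0.png')
print('mallet head top corners c', world('top',np.array([[379.5+187/5,255+112/5],[380+194/5,255+222/5]]),.074)[:,:2])
print('handle mid/red end',world('top',np.array([[380+187/5,255+160/5],[380+196/5,255+296/5]]),.050)[:,:2])
mc=np.array([[72,40],[262,35],[276,276],[87,288]])/5+[380,255]
print('mat',world('top',mc,.004)[:,:2].round(3),world('top',mc,.004).mean(0))
print('goblets',world('top',[[195,210],[237,207]],.095)[:,:2])
```

```text
xyz [-0.8573 -1.0192  0.1704] dr [-5.000e-04  2.000e-04  3.804e-01] rows>= 13.4
mallet head top corners c [[ 0.45815984 -0.33954629]
 [ 0.38529148 -0.34308095]]
handle mid/red end [[ 0.42740046 -0.34410013]
 [ 0.33664458 -0.3466805 ]]
mat [[ 0.514 -0.276]
 [ 0.515 -0.407]
 [ 0.349 -0.41 ]
 [ 0.343 -0.28 ]] [ 0.43027412 -0.34318028  0.004     ]
goblets [[0.6949673  0.39656869]
 [0.70259966 0.25586737]]
```

```bash
python3 -m jog '[{"claw":0.45,"xyz":[-0.4,-0.5,0],"dr":[0,0,0.19]},{"claw":0.45,"xyz":[-0.4,-0.5,0],"dr":[0,0,0.19]},{"claw":0.45,"xyz":[-0.4,-0.5,0],"dr":[0,0,0.19]},{"claw":0.45,"xyz":[-0.4,-0.5,0],"dr":[0,0,0.19]},{"claw":0.45,"xyz":[-0.4,-0.5,0],"dr":[0,0,0.19]},{"claw":0.45,"xyz":[-0.857,-1.0,0.1],"dr":[0,0,0.38]},{"claw":0.45,"xyz":[-0.857,-1.0,0.1],"dr":[0,0,0.38]},{"claw":0.45,"xyz":[-0.857,-1.0,0.1],"dr":[0,0,0.38]},{"claw":0.45,"xyz":[-0.857,-1.0,0.1],"dr":[0,0,0.38]},{"claw":0.45,"xyz":[-0.857,-1.0,0.1],"dr":[0,0,0.38]},{"claw":0.45,"xyz":[-0.857,-1.0,0.1],"dr":[0,0,0.38]},{"claw":0.45,"xyz":[-0.857,-1.0,0.1],"dr":[0,0,0.38]},{"claw":0.45,"xyz":[-0.857,-1.0,0.1],"dr":[0,0,0.38]},{"claw":0.45,"xyz":[-0.857,-1.0,0.1],"dr":[0,0,0.38]},{"claw":0.45,"xyz":[-0.857,-1.0,0.1],"dr":[0,0,0.38]},{"claw":0.45,"xyz":[-0.857,-1.0,0.1],"dr":[0,0,0.38]}]' 20
python3 - <<'E'
from h import *
st();go([.449,-.039,.12],rot(np.radians(-1.5)));go([.449,-.039,.035],rot(np.radians(-1.5)))
E
```

```text
time_s: 1.7
tool_pos: [0.4525, -0.0286, 0.1552]
eef_rot: [-0.001, 0.716, 0.698, -0.0]
contact_force: [0.2, 0.9, 0.1]
grip_width: 0.275
finger_force: 0.0
t 1.7 pos [ 0.4525 -0.0286  0.1552] F [0.2 0.9 0.1] w 25.8 ff 0.0
xyz [-0.0211 -0.0065  0.0704] dr [-0.0003 -0.0002  0.0006] rows>= 0.7
xyz [-0.0212 -0.0064  0.2404] dr [-0.0003 -0.0002  0.0006] rows>= 2.4
```

```bash
python3 -m jog '[{"claw":0.45,"xyz":[-0.02,-0.006,0.08],"dr":[0,0,0]},{"claw":0.45,"xyz":[-0.02,-0.006,0.16],"dr":[0,0,0]},{"claw":0.45,"xyz":[-0.02,-0.006,0.16],"dr":[0,0,0]},{"claw":0.45,"xyz":[-0.02,-0.006,0.16],"dr":[0,0,0]}]' 20
python3 - <<'E'
from h import *
st();S=img('scene');T=img('top')
cv2.imwrite('pics/c2.png',np.hstack([cv2.resize(S[165:265,260:380],(480,400),interpolation=cv2.INTER_CUBIC),cv2.resize(T[225:300,290:350],(320,400),interpolation=cv2.INTER_CUBIC)]))
E
```

```text
time_s: 2.1
tool_pos: [0.4495, -0.038, 0.0759]
eef_rot: [-0.0, 0.715, 0.699, -0.0]
contact_force: [-0.3, 0.1, 0.6]
grip_width: 0.274
finger_force: 0.0
t 2.1 pos [ 0.4495 -0.038   0.0759] F [-0.3  0.1  0.6] w 25.8 ff 0.0
```

View pics/c2.png

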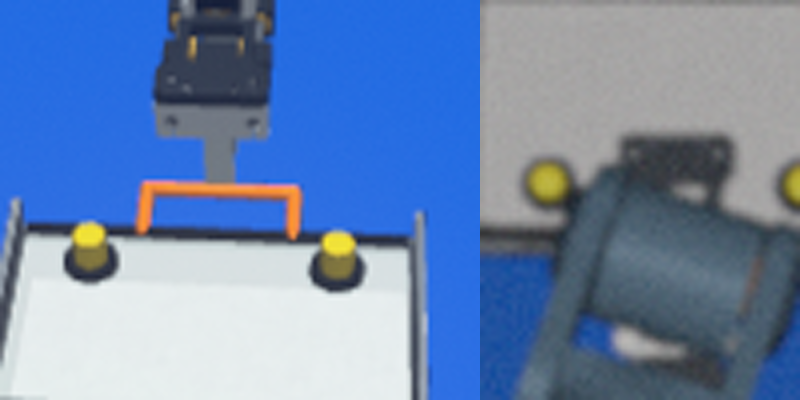

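The bar is at scene pixel (315,212.2) and the fingers sit over its middle in y. I check x before descending.

Run:
```python
from h import *
for z in(.053,.056): print(world('scene',[[315,212.2]],z))
print(proj('scene',[[.449,-.039,.053],[.576,-.042,.056]]),proj('top',[[.449,-.039,.053]]))
```

```text
[[ 0.44783774 -0.0403816   0.053     ]]
[[ 0.45104246 -0.04023244  0.056     ]]
[[315.49288573 212.4998939 ]
 [312.56357662 246.02726221]] [[326.44090199 282.04978919]]
```

The estimate matches, so I descend and grip.

```bash
python3 -m jog '[{"claw":0.45,"xyz":[0,0,0.04],"dr":[0,0,0]},{"claw":0.45,"xyz":[0,0,0.08],"dr":[0,0,0]},{"claw":0.45,"xyz":[0,0,0.08],"dr":[0,0,0]},{"claw":1,"xyz":[0,0,0.08],"dr":[0,0,0]},{"claw":1,"xyz":[0,0,0.08],"dr":[0,0,0]},{"claw":1,"xyz":[0,0,0.08],"dr":[0,0,0]},{"claw":1,"xyz":[0,0,0.08],"dr":[0,0,0]}]' 25
```

```text
time_s: 2.9
tool_pos: [0.447, -0.0395, 0.0368]
eef_rot: [-0.003, 0.715, 0.699, -0.003]
contact_force: [-15.0, -0.5, 14.3]
grip_width: 0.095
finger_force: 25.0
```

```bash
python3 -m jog '[{"claw":1,"xyz":[0,-0.004,0],"dr":[0,0,0]},{"claw":1,"xyz":[0,-0.003,-0.037],"dr":[0,0,0]},{"claw":1,"xyz":[0,0.002,-0.074],"dr":[0,0,0]},{"claw":1,"xyz":[0,0.01,-0.11],"dr":[0,0,0]},{"claw":1,"xyz":[0,0.022,-0.145],"dr":[0,0,0]},{"claw":1,"xyz":[0,0.036,-0.179],"dr":[0,0,0]},{"claw":1,"xyz":[0,0.053,-0.212],"dr":[0,0,0]},{"claw":1,"xyz":[0,0.053,-0.212],"dr":[0,0,0]}]' 30
```

```text
time_s: 3.7
tool_pos: [0.4748, -0.0403, 0.1443]
eef_rot: [-0.002, 0.715, 0.699, -0.002]
contact_force: [-12.9, -1.6, 7.4]
grip_width: 0.098
finger_force: 30.0
```

```bash
python3 -m jog '[{"claw":1,"xyz":[0,-0.005,-0.003],"dr":[0,0,0]},{"claw":1,"xyz":[0,0.015,-0.035],"dr":[0,0,0]},{"claw":1,"xyz":[0,0.038,-0.064],"dr":[0,0,0]},{"claw":1,"xyz":[0,0.063,-0.092],"dr":[0,0,0]},{"claw":1,"xyz":[0,0.091,-0.117],"dr":[0,0,0]},{"claw":1,"xyz":[0,0.121,-0.14],"dr":[0,0,0]},{"claw":1,"xyz":[0,0.121,-0.14],"dr":[0,0,0]}]' 30
```

```text
time_s: 4.4
tool_pos: [0.5379, -0.0421, 0.2154]
eef_rot: [0.001, 0.716, 0.698, 0.0]
contact_force: [-5.9, 0.2, 9.0]
grip_width: 0.098
finger_force: 30.0
```

```bash
python3 -m jog '[{"claw":1,"xyz":[0,0.03,-0.024],"dr":[0,0,0]},{"claw":1,"xyz":[0,0.063,-0.041],"dr":[0,0,0]},{"claw":1,"xyz":[0,0.098,-0.056],"dr":[0,0,0]},{"claw":1,"xyz":[0,0.134,-0.067],"dr":[0,0,0]},{"claw":1,"xyz":[0,0.171,-0.075],"dr":[0,0,0]},{"claw":1,"xyz":[0,0.209,-0.08],"dr":[0,0,0]},{"claw":1,"xyz":[0,0.247,-0.082],"dr":[0,0,0]},{"claw":1,"xyz":[0,0.284,-0.08],"dr":[0,0,0]},{"claw":1,"xyz":[0,0.307,-0.078],"dr":[0,0,0]},{"claw":1,"xyz":[0,0.307,-0.078],"dr":[0,0,0]}]' 30
```

```text
time_s: 5.4
tool_pos: [0.6921, -0.0465, 0.2528]
eef_rot: [0.003, 0.716, 0.698, 0.001]
contact_force: [3.8, -4.0, 3.1]
grip_width: 0.099
finger_force: 30.0
```

```bash
python3 -m jog '[{"claw":0.2,"xyz":[0,0,0],"dr":[0,0,0]},{"claw":0.2,"xyz":[0,0,0],"dr":[0,0,0]},{"claw":0.2,"xyz":[0,0,-0.05],"dr":[0,0,0]},{"claw":0.2,"xyz":[0,0,-0.13],"dr":[0,0,0]},{"claw":0.2,"xyz":[0,0,-0.13],"dr":[0,0,0]}]' 30
python3 - <<'E'
from h import *
st();go([.626,-.319,.15],rot(np.radians(8)))
E
```

```text
time_s: 5.9
tool_pos: [0.6919, -0.0453, 0.3225]
eef_rot: [0.004, 0.716, 0.698, 0.003]
contact_force: [0.3, 0.1, 1.5]
grip_width: 0.397
finger_force: 0.0
t 5.9 pos [ 0.6919 -0.0453  0.3225] F [0.3 0.1 1.5] w 37.3 ff 0.0
xyz [-0.55   -0.1219  0.3445] dr [ 0.0032  0.0007 -0.0522] rows>= 6.6
```

```bash
python3 -m jog '[{"claw":-0.4,"xyz":[-0.55,-0.12,0],"dr":[0.003,0,-0.052]},{"claw":-0.4,"xyz":[-0.55,-0.12,0],"dr":[0.003,0,-0.052]},{"claw":-0.4,"xyz":[-0.55,-0.12,0],"dr":[0.003,0,-0.052]},{"claw":-0.4,"xyz":[-0.55,-0.12,0],"dr":[0.003,0,-0.052]},{"claw":-0.4,"xyz":[-0.55,-0.12,0.34],"dr":[0.003,0,-0.052]},{"claw":-0.4,"xyz":[-0.55,-0.12,0.34],"dr":[0.003,0,-0.052]},{"claw":-0.4,"xyz":[-0.55,-0.12,0.34],"dr":[0.003,0,-0.052]},{"claw":-0.4,"xyz":[-0.55,-0.12,0.34],"dr":[0.003,0,-0.052]},{"claw":-0.4,"xyz":[-0.55,-0.12,0.34],"dr":[0.003,0,-0.052]},{"claw":-0.4,"xyz":[-0.55,-0.12,0.34],"dr":[0.003,0,-0.052]}]' 30
python3 - <<'E'
from h import *
st();go([.626,-.319,.006],rot(np.radians(8)))
cv2.imwrite('pics/s3.png',img('scene'))
E
```

```text
time_s: 6.9
tool_pos: [0.6231, -0.3181, 0.1454]
eef_rot: [-0.004, 0.657, 0.754, -0.003]
contact_force: [0.1, 0.4, 0.5]
grip_width: 0.701
finger_force: 0.0
t 6.9 pos [ 0.6231 -0.3181  0.1454] F [0.1 0.4 0.5] w 65.9 ff 0.0
xyz [-0.0032  0.0082  0.2787] dr [-0.0031 -0.0007 -0.0004] rows>= 2.8
```

View pics/s3.png

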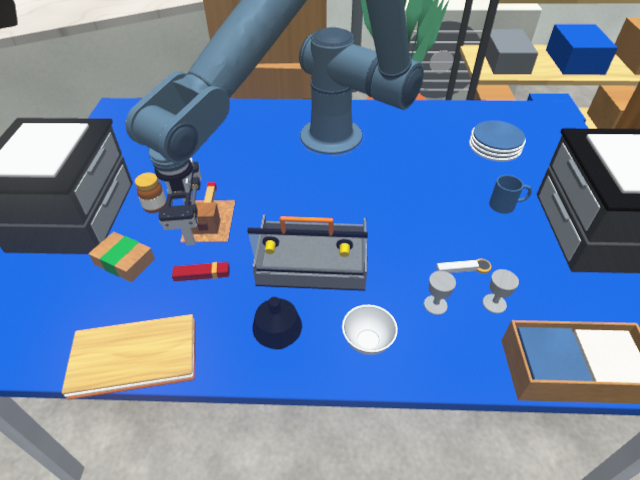

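The flap stands open. The red box is at scene pixel (201,271) and the whole stall is visible, with only the red box and white scoop to pack. I refine both positions from this view.

Run:
```python
from h import *
S=cv2.imread('pics/s3.png');H=cv2.cvtColor(S,cv2.COLOR_BGR2HSV)
def sat(roi):
    x0,y0,x1,y1=roi;h=H[y0:y1,x0:x1];m=((h[...,0]<100)|(h[...,0]>135)|(h[...,1]<90)).astype(np.uint8)
    k,l,s,c=cv2.connectedComponentsWithStats(m);i=1+np.argmax(s[1:,4]);q=np.argwhere(l==i)[:,::-1]+[x0,y0];return q,s[i]
from scipy.optimize import minimize
def hull(P):return cv2.convexHull(proj('scene',P).astype(np.float32))
q,s=sat((160,255,240,288));print(s)
m=np.zeros((480,640),np.uint8);m[q[:,1],q[:,0]]=1
def cost(v):
    c,sn=np.cos(v[2]),np.sin(v[2]);P=np.array([[v[0]+c*a-sn*b,v[1]+sn*a+c*b,z] for a in(-.07,.07) for b in(-.017,.017) for z in(0,.024)])
    r=np.zeros((480,640),np.uint8);cv2.fillConvexPoly(r,np.int32(hull(P)*16),1,shift=4);return float((r!=m).sum())
b=minimize(cost,[.626,-.319,np.radians(98)],method='Nelder-Mead',options=dict(initial_simplex=[[.626,-.319,1.71],[.636,-.319,1.71],[.626,-.309,1.71],[.626,-.319,1.8]]));print(b.x,np.degrees(b.x[2]),b.fun,m.sum())
```

```text
[ 12   7  57  19 845]
[ 0.62897308 -0.32394913  1.73725528] 99.53739529770768 160.0 845
```

```bash
python3 -m jog '[{"claw":-0.4,"xyz":[-0.009,0.011,0.1],"dr":[-0.003,0,-0.005]},{"claw":-0.4,"xyz":[-0.009,0.011,0.18],"dr":[-0.003,0,-0.005]},{"claw":-0.4,"xyz":[-0.009,0.011,0.24],"dr":[-0.003,0,-0.005]},{"claw":-0.4,"xyz":[-0.009,0.011,0.277],"dr":[-0.003,0,-0.005]},{"claw":-0.4,"xyz":[-0.009,0.011,0.277],"dr":[-0.003,0,-0.005]},{"claw":1,"xyz":[-0.009,0.011,0.277],"dr":[-0.003,0,-0.005]},{"claw":1,"xyz":[-0.009,0.011,0.277],"dr":[-0.003,0,-0.005]},{"claw":1,"xyz":[-0.009,0.011,0.277],"dr":[-0.003,0,-0.005]},{"claw":1,"xyz":[-0.009,0.011,0.277],"dr":[-0.003,0,-0.005]},{"claw":1,"xyz":[-0.009,0.011,0.277],"dr":[-0.003,0,-0.005]}]' 30
python3 - <<'E'
from h import *
for y in(-91.5,88.5): go([.572,-.092,.15],rot(np.radians(y)))
E
```

```text
time_s: 7.95
tool_pos: [0.6287, -0.3231, 0.0081]
eef_rot: [0.0, 0.651, 0.759, 0.0]
contact_force: [-0.6, 0.0, 3.3]
grip_width: 0.359
finger_force: 29.9
xyz [ 0.474  -0.0407 -0.2839] dr [ 3.000e-04 -2.000e-04  5.574e-01] rows>= 11.7
xyz [ 0.474  -0.0407 -0.2839] dr [ 2.000e-04  3.000e-04 -4.426e-01] rows>= 9.3
```

```bash
python3 -m jog '[{"claw":1,"xyz":[0,0,-0.1],"dr":[0,0,0]},{"claw":1,"xyz":[0,0,-0.2],"dr":[0,0,0]},{"claw":1,"xyz":[0.1,-0.05,-0.284],"dr":[0,0,-0.443]},{"claw":1,"xyz":[0.1,-0.05,-0.284],"dr":[0,0,-0.443]},{"claw":1,"xyz":[0.1,-0.05,-0.284],"dr":[0,0,-0.443]},{"claw":1,"xyz":[0.1,-0.05,-0.284],"dr":[0,0,-0.443]},{"claw":1,"xyz":[0.1,-0.05,-0.284],"dr":[0,0,-0.443]},{"claw":1,"xyz":[0.1,-0.05,-0.284],"dr":[0,0,-0.443]},{"claw":1,"xyz":[0.1,-0.05,-0.284],"dr":[0,0,-0.443]},{"claw":1,"xyz":[0.2,-0.05,-0.284],"dr":[0,0,-0.443]},{"claw":1,"xyz":[0.3,-0.045,-0.284],"dr":[0,0,-0.443]},{"claw":1,"xyz":[0.4,-0.04,-0.284],"dr":[0,0,-0.443]},{"claw":1,"xyz":[0.474,-0.04,-0.284],"dr":[0,0,-0.443]},{"claw":1,"xyz":[0.474,-0.04,-0.284],"dr":[0,0,-0.443]},{"claw":1,"xyz":[0.474,-0.04,-0.284],"dr":[0,0,-0.443]}]' 30
python3 - <<'E'
from h import *
st();go([.572,-.092,.016],rot(np.radians(88.5)))
S=img('scene');T=img('top')
cv2.imwrite('pics/c4.png',np.hstack([cv2.resize(S[165:305,230:400],(480,400),interpolation=cv2.INTER_CUBIC),cv2.resize(T[200:300,280:380],(320,400),interpolation=cv2.INTER_CUBIC)]))
E
```

```text
time_s: 9.45
tool_pos: [0.5719, -0.0911, 0.1491]
eef_rot: [0.0, 0.012, 1.0, 0.0]
contact_force: [0.5, -0.2, -1.1]
grip_width: 0.359
finger_force: 29.9
t 9.45 pos [ 0.5719 -0.0911  0.1491] F [ 0.5 -0.2 -1.1] w 33.7 ff 29.90388035774231
xyz [-2.000e-04 -1.900e-03  2.663e-01] dr [0.0002 0.     0.0009] rows>= 2.7
```

View pics/c4.png

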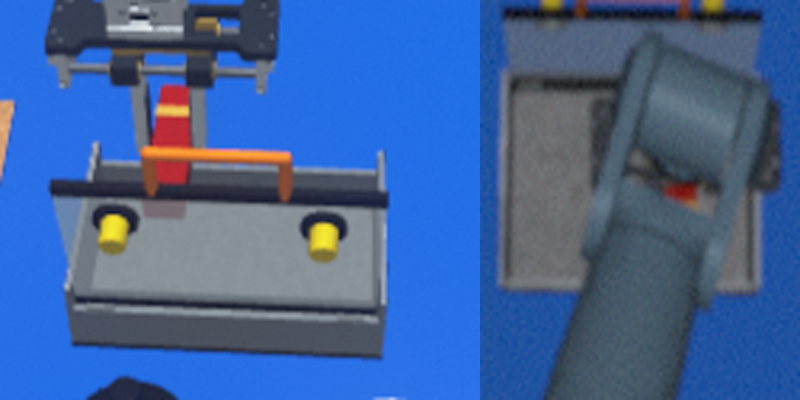

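The box hangs over the right half of the open case, clear of the flap. I lower it and release it.

```bash
python3 -m jog '[{"claw":1,"xyz":[0,0,0.08],"dr":[0,0,0]},{"claw":1,"xyz":[0,0,0.16],"dr":[0,0,0]},{"claw":1,"xyz":[0,0,0.22],"dr":[0,0,0]},{"claw":1,"xyz":[0,0,0.25],"dr":[0,0,0]},{"claw":1,"xyz":[0,0,0.268],"dr":[0,0,0]},{"claw":1,"xyz":[0,0,0.268],"dr":[0,0,0]},{"claw":0,"xyz":[0,0,0.268],"dr":[0,0,0]},{"claw":0,"xyz":[0,0,0.268],"dr":[0,0,0]},{"claw":0,"xyz":[0,0,0.268],"dr":[0,0,0]},{"claw":0,"xyz":[0,0,0.2],"dr":[0,0,0]},{"claw":0,"xyz":[0,0,0.1],"dr":[0,0,0]},{"claw":0,"xyz":[0,0,0],"dr":[0,0,0]},{"claw":0,"xyz":[0,0,0],"dr":[0,0,0]}]' 30
python3 - <<'E'
from h import *
st();go([.596,.33,.15],rot(np.radians(8)))
E
```

```text
time_s: 10.85
tool_pos: [0.5771, -0.0933, 0.1584]
eef_rot: [0.008, 0.012, 1.0, -0.002]
contact_force: [0.9, -0.2, 0.3]
grip_width: 0.502
finger_force: 0.0
t 10.85 pos [ 0.5771 -0.0933  0.1584] F [ 0.9 -0.2  0.3] w 47.2 ff 0.0
xyz [-0.0168  0.8473  0.0132] dr [0.0022 0.005  0.4478] rows>= 9.4
```

```bash
python3 -m jog '[{"claw":0,"xyz":[0,0.1,0],"dr":[0,0,0]},{"claw":0,"xyz":[0,0.2,0],"dr":[0,0,0]},{"claw":0,"xyz":[0,0.3,0],"dr":[0,0,0]},{"claw":0,"xyz":[0,0.4,0],"dr":[0,0,0]},{"claw":-0.1,"xyz":[0,0.5,0],"dr":[0,0,0]},{"claw":-0.1,"xyz":[0,0.6,0],"dr":[0,0,0.1]},{"claw":-0.1,"xyz":[-0.017,0.7,0],"dr":[0.002,0.005,0.448]},{"claw":-0.1,"xyz":[-0.017,0.8,0],"dr":[0.002,0.005,0.448]},{"claw":-0.1,"xyz":[-0.017,0.847,0],"dr":[0.002,0.005,0.448]},{"claw":-0.1,"xyz":[-0.017,0.847,0.013],"dr":[0.002,0.005,0.448]},{"claw":-0.1,"xyz":[-0.017,0.847,0.013],"dr":[0.002,0.005,0.448]},{"claw":-0.1,"xyz":[-0.017,0.847,0.013],"dr":[0.002,0.005,0.448]},{"claw":-0.1,"xyz":[-0.017,0.847,0.013],"dr":[0.002,0.005,0.448]},{"claw":-0.1,"xyz":[-0.017,0.847,0.013],"dr":[0.002,0.005,0.448]},{"claw":-0.1,"xyz":[-0.017,0.847,0.013],"dr":[0.002,0.005,0.448]},{"claw":-0.1,"xyz":[-0.017,0.847,0.013],"dr":[0.002,0.005,0.448]}]' 30
python3 - <<'E'
from h import *
st();go([.596,.33,.006],rot(np.radians(8)))
S=img('scene')
cv2.imwrite('pics/c5.png',np.hstack([cv2.resize(S[165:315,230:390],(400,375),interpolation=cv2.INTER_CUBIC),cv2.resize(S[165:315,390:550],(400,375),interpolation=cv2.INTER_CUBIC)]))
E
```

```text
time_s: 12.45
tool_pos: [0.5908, 0.3315, 0.1426]
eef_rot: [-0.008, 0.656, 0.754, -0.003]
contact_force: [-0.0, -0.8, 1.0]
grip_width: 0.547
finger_force: 0.0
t 12.45 pos [0.5908 0.3315 0.1426] F [-0.  -0.8  1. ] w 51.4 ff 0.0
xyz [-0.0067  0.0136  0.2729] dr [-0.0045 -0.0026 -0.0003] rows>= 2.7
```

View pics/c5.png

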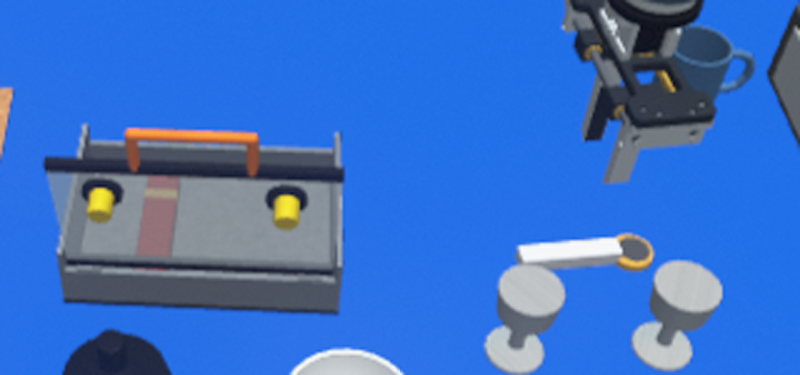

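The box lies flat in the case, seen through the flap, and the scoop is where it was. Grasping the scoop now.

```bash
python3 -m jog '[{"claw":-0.1,"xyz":[-0.007,0.018,0.08],"dr":[-0.004,-0.002,0]},{"claw":-0.1,"xyz":[-0.007,0.018,0.16],"dr":[-0.004,-0.002,0]},{"claw":-0.1,"xyz":[-0.007,0.018,0.22],"dr":[-0.004,-0.002,0]},{"claw":-0.1,"xyz":[-0.007,0.018,0.271],"dr":[-0.004,-0.002,0]},{"claw":-0.1,"xyz":[-0.007,0.018,0.271],"dr":[-0.004,-0.002,0]},{"claw":1,"xyz":[-0.007,0.018,0.271],"dr":[-0.004,-0.002,0]},{"claw":1,"xyz":[-0.007,0.018,0.271],"dr":[-0.004,-0.002,0]},{"claw":1,"xyz":[-0.007,0.018,0.271],"dr":[-0.004,-0.002,0]},{"claw":1,"xyz":[-0.007,0.018,0.271],"dr":[-0.004,-0.002,0]},{"claw":1,"xyz":[-0.007,0.018,0.271],"dr":[-0.004,-0.002,0]}]' 30
python3 - <<'E'
from h import *
for y in(88.5,-91.5): go([.572,.02,.15],rot(np.radians(y)))
E
```

```text
time_s: 13.5
tool_pos: [0.599, 0.3305, 0.0088]
eef_rot: [-0.001, 0.656, 0.754, 0.001]
contact_force: [-2.0, 0.5, 5.0]
grip_width: 0.229
finger_force: 29.9
xyz [-0.6069 -0.1394 -0.2838] dr [ 0.0006 -0.0005 -0.4475] rows>= 9.4
xyz [-0.6069 -0.1394 -0.2838] dr [-5.000e-04 -6.000e-04  5.525e-01] rows>= 11.6
```

```bash
python3 -m jog '[{"claw":1,"xyz":[0,0,-0.1],"dr":[0,0,0]},{"claw":1,"xyz":[0,0,-0.2],"dr":[0,0,0]},{"claw":1,"xyz":[0,0,-0.284],"dr":[0,0,0]},{"claw":1,"xyz":[-0.2,-0.1,-0.284],"dr":[0,0,-0.448]},{"claw":1,"xyz":[-0.2,-0.1,-0.284],"dr":[0,0,-0.448]},{"claw":1,"xyz":[-0.2,-0.1,-0.284],"dr":[0,0,-0.448]},{"claw":1,"xyz":[-0.2,-0.1,-0.284],"dr":[0,0,-0.448]},{"claw":1,"xyz":[-0.2,-0.1,-0.284],"dr":[0,0,-0.448]},{"claw":1,"xyz":[-0.2,-0.1,-0.284],"dr":[0,0,-0.448]},{"claw":1,"xyz":[-0.2,-0.1,-0.284],"dr":[0,0,-0.448]},{"claw":1,"xyz":[-0.3,-0.11,-0.284],"dr":[0,0,-0.448]},{"claw":1,"xyz":[-0.4,-0.114,-0.284],"dr":[0,0,-0.448]},{"claw":1,"xyz":[-0.5,-0.114,-0.284],"dr":[0,0,-0.448]},{"claw":1,"xyz":[-0.611,-0.114,-0.284],"dr":[0,0,-0.448]},{"claw":1,"xyz":[-0.611,-0.114,-0.284],"dr":[0,0,-0.448]},{"claw":1,"xyz":[-0.611,-0.114,-0.284],"dr":[0,0,-0.448]},{"claw":1,"xyz":[-0.611,-0.114,-0.284],"dr":[0,0,-0.448]}]' 30
python3 - <<'E'
from h import *
st();go([.585,.02,.016],rot(np.radians(88.5)))
E
```

```text
time_s: 15.2
tool_pos: [0.5841, 0.0203, 0.1487]
eef_rot: [-0.001, 0.012, 1.0, 0.001]
contact_force: [-0.3, -0.5, 0.1]
grip_width: 0.227
finger_force: 29.9
t 15.2 pos [0.5841 0.0203 0.1487] F [-0.3 -0.5  0.1] w 21.4 ff 29.916622638702393
xyz [-0.0022 -0.0012  0.2654] dr [ 0.0007 -0.0005  0.0005] rows>= 2.7
```

```bash
python3 -m jog '[{"claw":1,"xyz":[-0.002,0,0.08],"dr":[0,0,0]},{"claw":1,"xyz":[-0.002,0,0.16],"dr":[0,0,0]},{"claw":1,"xyz":[-0.002,0,0.22],"dr":[0,0,0]},{"claw":1,"xyz":[-0.002,0,0.25],"dr":[0,0,0]},{"claw":1,"xyz":[-0.002,0,0.266],"dr":[0,0,0]},{"claw":1,"xyz":[-0.002,0,0.266],"dr":[0,0,0]},{"claw":0.2,"xyz":[-0.002,0,0.266],"dr":[0,0,0]},{"claw":0.2,"xyz":[-0.002,0,0.266],"dr":[0,0,0]},{"claw":0.2,"xyz":[-0.002,0,0.266],"dr":[0,0,0]},{"claw":0.2,"xyz":[-0.002,0,0.2],"dr":[0,0,0]},{"claw":0.2,"xyz":[-0.002,0,0.1],"dr":[0,0,0]},{"claw":0.2,"xyz":[-0.002,0,0],"dr":[0,0,0]},{"claw":0.2,"xyz":[0.2,0,-0.1],"dr":[0,0,0]},{"claw":0.2,"xyz":[0.3,0,-0.2],"dr":[0,0,0]},{"claw":0.2,"xyz":[0.3,0,-0.3],"dr":[0,0,0]},{"claw":0.2,"xyz":[0.3,0,-0.4],"dr":[0,0,0]},{"claw":0.2,"xyz":[0.3,0,-0.4],"dr":[0,0,0]}]' 30
python3 - <<'E'
from h import *
st();S=img('scene')
cv2.imwrite('pics/s6.png',cv2.resize(S[125:335,140:420],(800,600),interpolation=cv2.INTER_CUBIC))
E
```

```text
time_s: 16.9
tool_pos: [0.4376, 0.0229, 0.3386]
eef_rot: [-0.0, 0.013, 1.0, 0.001]
contact_force: [0.8, -0.3, -0.7]
grip_width: 0.4
finger_force: 0.0
t 16.9 pos [0.4376 0.0229 0.3386] F [ 0.8 -0.3 -0.7] w 37.6 ff 0.0
```

View pics/s6.png

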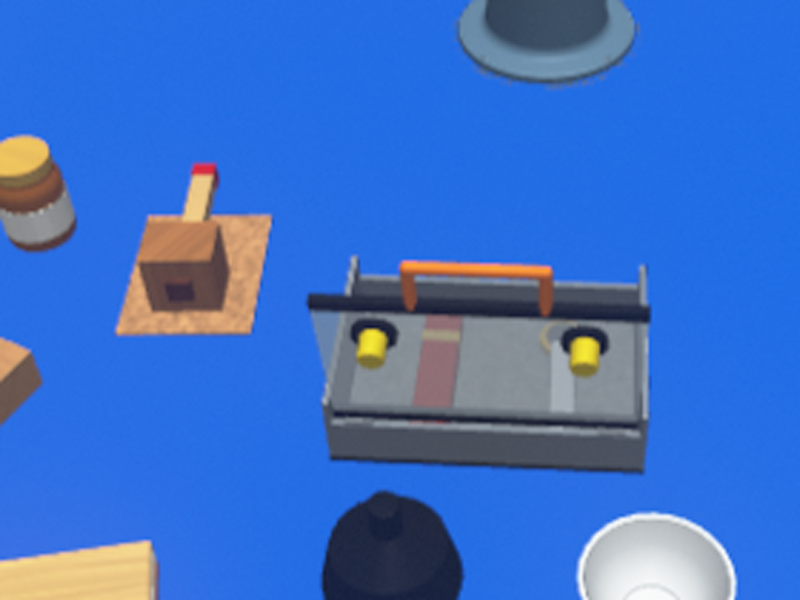

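Both items lie flat and side by side under the clear flap. Bar middle is at crop (476,270). I compute its position to regrasp it.

Run:
```python
from h import *
f=lambda x,y:[140+x*.35,125+y*.35]
print('bar',world('scene',[f(476,269)],.263),world('scene',[f(476,269)],.265))
print('box back/front top',world('scene',[f(434,420),f(443,318)],.030)[:,:2],'scoop handle ends',world('scene',[f(562,411)],.026)[:,:2])
# expected bar from earlier grip: grasp (.692,-.0465,.2716)
go([.690,-.0455,.32],rot(np.radians(-1.5)))
```

```text
bar [[ 0.69319563 -0.04629482  0.263     ]] [[ 0.69526837 -0.04614581  0.265     ]]
box back/front top [[ 0.64058356 -0.09104147]
 [ 0.51793992 -0.09120453]] scoop handle ends [[0.6242966  0.01964014]]
xyz [-0.5034 -0.1236  0.0634] dr [0.003  0.0038 0.5005] rows>= 10.5
```

```bash
python3 -m jog '[{"claw":0.4,"xyz":[-0.2,-0.1236,0],"dr":[0.003,0.004,0.5]},{"claw":0.4,"xyz":[-0.2,-0.1236,0],"dr":[0.003,0.004,0.5]},{"claw":0.4,"xyz":[-0.2,-0.1236,0],"dr":[0.003,0.004,0.5]},{"claw":0.4,"xyz":[-0.2,-0.1236,0],"dr":[0.003,0.004,0.5]},{"claw":0.4,"xyz":[-0.2,-0.1236,0],"dr":[0.003,0.004,0.5]},{"claw":0.4,"xyz":[-0.2,-0.1236,0],"dr":[0.003,0.004,0.5]},{"claw":0.4,"xyz":[-0.3,-0.1236,0],"dr":[0.003,0.004,0.5]},{"claw":0.4,"xyz":[-0.4,-0.1236,0],"dr":[0.003,0.004,0.5]},{"claw":0.4,"xyz":[-0.507,-0.1236,0],"dr":[0.003,0.004,0.5]},{"claw":0.4,"xyz":[-0.507,-0.1236,0],"dr":[0.003,0.004,0.5]},{"claw":0.4,"xyz":[-0.507,-0.1236,0.04],"dr":[0.003,0.004,0.5]},{"claw":0.4,"xyz":[-0.507,-0.1236,0.06],"dr":[0.003,0.004,0.5]},{"claw":0.4,"xyz":[-0.507,-0.1236,0.06],"dr":[0.003,0.004,0.5]}]' 30
python3 - <<'E'
from h import *
st();go([.692,-.046,.247],rot(np.radians(-1.5)))
E
```

```text
time_s: 18.25
tool_pos: [0.69, -0.0451, 0.3037]
eef_rot: [-0.008, 0.715, 0.699, -0.005]
contact_force: [0.0, -0.2, -1.0]
grip_width: 0.301
finger_force: 0.0
t 18.25 pos [ 0.69   -0.0451  0.3037] F [ 0.  -0.2 -1. ] w 28.3 ff 0.0
xyz [-0.0023  0.0063  0.1133] dr [-0.0061 -0.0014  0.0009] rows>= 1.1
```

```bash
python3 -m jog '[{"claw":0.4,"xyz":[-0.002,0.005,0.05],"dr":[-0.006,-0.001,0]},{"claw":0.4,"xyz":[-0.002,0.005,0.11],"dr":[-0.006,-0.001,0]},{"claw":0.4,"xyz":[-0.002,0.005,0.11],"dr":[-0.006,-0.001,0]},{"claw":1,"xyz":[-0.002,0.005,0.11],"dr":[-0.006,-0.001,0]},{"claw":1,"xyz":[-0.002,0.005,0.11],"dr":[-0.006,-0.001,0]},{"claw":1,"xyz":[-0.002,0.005,0.11],"dr":[-0.006,-0.001,0]},{"claw":1,"xyz":[-0.002,0.005,0.11],"dr":[-0.006,-0.001,0]}]' 30
```

```text
time_s: 18.95
tool_pos: [0.6934, -0.0463, 0.2537]
eef_rot: [0.003, 0.716, 0.698, 0.002]
contact_force: [-1.5, -0.6, 4.9]
grip_width: 0.094
finger_force: 30.0
```

```bash
python3 -m jog '[{"claw":1,"xyz":[0,-0.037,-0.004],"dr":[0,0,0]},{"claw":1,"xyz":[0,-0.074,-0.004],"dr":[0,0,0]},{"claw":1,"xyz":[0,-0.111,-0.001],"dr":[0,0,0]},{"claw":1,"xyz":[0,-0.147,0.005],"dr":[0,0,0]},{"claw":1,"xyz":[0,-0.183,0.015],"dr":[0,0,0]},{"claw":1,"xyz":[0,-0.218,0.027],"dr":[0,0,0]},{"claw":1,"xyz":[0,-0.252,0.042],"dr":[0,0,0]},{"claw":1,"xyz":[0,-0.284,0.06],"dr":[0,0,0]},{"claw":1,"xyz":[0,-0.314,0.081],"dr":[0,0,0]},{"claw":1,"xyz":[0,-0.314,0.081],"dr":[0,0,0]}]' 30
```

```text
time_s: 19.95
tool_pos: [0.5335, -0.0417, 0.2117]
eef_rot: [-0.0, 0.716, 0.698, 0.0]
contact_force: [-11.1, 1.3, 9.9]
grip_width: 0.098
finger_force: 30.0
```

```bash
python3 -m jog '[{"claw":1,"xyz":[0,-0.033,0.019],"dr":[0,0,0]},{"claw":1,"xyz":[0,-0.059,0.045],"dr":[0,0,0]},{"claw":1,"xyz":[0,-0.084,0.074],"dr":[0,0,0]},{"claw":1,"xyz":[0,-0.105,0.104],"dr":[0,0,0]},{"claw":1,"xyz":[0,-0.125,0.137],"dr":[0,0,0]},{"claw":1,"xyz":[0,-0.141,0.171],"dr":[0,0,0]},{"claw":1,"xyz":[0,-0.154,0.206],"dr":[0,0,0]},{"claw":1,"xyz":[0,-0.164,0.242],"dr":[0,0,0]},{"claw":1,"xyz":[0,-0.164,0.242],"dr":[0,0,0]}]' 30
```

```text
time_s: 20.85
tool_pos: [0.4527, -0.0393, 0.0869]
eef_rot: [-0.001, 0.716, 0.698, 0.001]
contact_force: [-1.3, 1.0, -3.3]
grip_width: 0.093
finger_force: 30.0
```

```bash
python3 -m jog '[{"claw":1,"xyz":[0,-0.005,0.03],"dr":[0,0,0]},{"claw":1,"xyz":[0,-0.009,0.06],"dr":[0,0,0]},{"claw":1,"xyz":[0,-0.011,0.08],"dr":[0,0,0]},{"claw":1,"xyz":[0,-0.011,0.095],"dr":[0,0,0]},{"claw":1,"xyz":[0,-0.011,0.103],"dr":[0,0,0]},{"claw":1,"xyz":[0,-0.011,0.11],"dr":[0,0,0]},{"claw":1,"xyz":[0,-0.011,0.11],"dr":[0,0,0]}]' 30
```

```text
time_s: 21.55
tool_pos: [0.4471, -0.0392, 0.0365]
eef_rot: [-0.003, 0.715, 0.699, -0.001]
contact_force: [-19.9, 5.3, 29.7]
grip_width: 0.097
finger_force: 30.0
```

```bash
python3 -m jog '[{"claw":0.4,"xyz":[0,0,-0.012],"dr":[0,0,0]},{"claw":0.4,"xyz":[0,0,-0.012],"dr":[0,0,0]},{"claw":0.4,"xyz":[0,0,-0.012],"dr":[0,0,0]},{"claw":0.4,"xyz":[0,0,-0.06],"dr":[0,0,0]},{"claw":0.4,"xyz":[0,0,-0.15],"dr":[0,0,0]},{"claw":0.4,"xyz":[0,0,-0.24],"dr":[0,0,0]},{"claw":0.4,"xyz":[0,0,-0.24],"dr":[0,0,0]}]' 30
python3 - <<'E'
from h import *
st()
f=lambda x,y:[140+x*.35,125+y*.35]
print('tip,hstart',world('scene',[f(204,168),f(197,219)],.050)[:,:2])
w=world('scene',[f(150,223),f(222,223),f(217,262),f(141,260)],.074)[:,:2];print(w,w.mean(0))
m=world('scene',[f(148,215),f(271,214),f(250,333),f(117,333)],.004)[:,:2];print('mat',m,m.mean(0))
go([.416,-.342,.12],rot(np.radians(92)))
S=img('scene');T=img('top')
cv2.imwrite('pics/c7.png',np.hstack([cv2.resize(S[165:305,170:390],(630,400),interpolation=cv2.INTER_CUBIC),cv2.resize(T[255:325,390:420],(170,400),interpolation=cv2.INTER_CUBIC)]))
E
```

```text
time_s: 22.25
tool_pos: [0.453, -0.0415, 0.1605]
eef_rot: [0.007, 0.716, 0.698, 0.004]
contact_force: [-0.4, -0.0, 0.8]
grip_width: 0.301
finger_force: 0.0
t 22.25 pos [ 0.453  -0.0415  0.1605] F [-0.4 -0.   0.8] w 28.3 ff 0.0
tip,hstart [[ 0.32983538 -0.3477967 ]
 [ 0.40783001 -0.33982712]]
[[ 0.44111597 -0.37433792]
 [ 0.43965529 -0.30536737]
 [ 0.49334375 -0.30027708]
 [ 0.49223449 -0.3715242 ]] [ 0.46658737 -0.33787664]
mat [[ 0.35163485 -0.41024878]
 [ 0.34739139 -0.28224081]
 [ 0.51695226 -0.27591788]
 [ 0.51995828 -0.40283341]] [ 0.4339842  -0.34281022]
xyz [-0.6023 -0.0604  0.0823] dr [ 0.003   0.0051 -0.519 ] rows>= 10.9
```

View pics/c7.png

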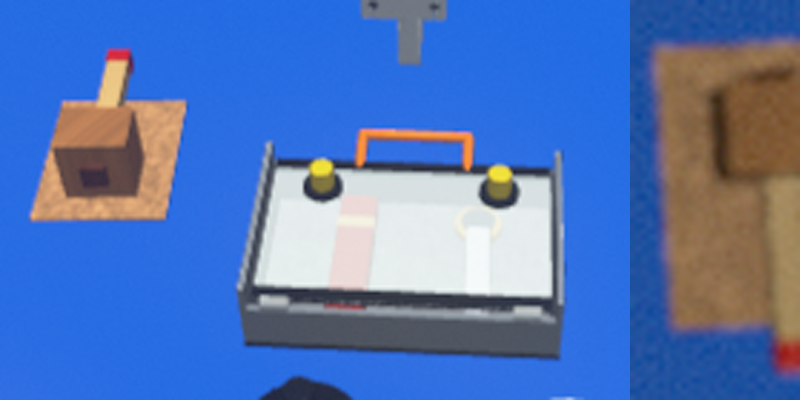

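The flap is shut, the items are flat beneath it, and both pegs are up. Next is the mallet, with its head near (0.464, -0.338) and a yaw of about 3.5°.

```bash
python3 -m jog '[{"claw":-0.1,"xyz":[-0.6,-0.045,0.05],"dr":[0.003,0.005,0.472]},{"claw":-0.1,"xyz":[-0.6,-0.045,0.05],"dr":[0.003,0.005,0.472]},{"claw":-0.1,"xyz":[-0.6,-0.045,0.05],"dr":[0.003,0.005,0.472]},{"claw":-0.1,"xyz":[-0.6,-0.045,0.05],"dr":[0.003,0.005,0.472]},{"claw":-0.1,"xyz":[-0.6,-0.045,0.05],"dr":[0.003,0.005,0.472]},{"claw":-0.1,"xyz":[-0.6,-0.045,0.05],"dr":[0.003,0.005,0.472]},{"claw":-0.1,"xyz":[-0.6,-0.045,0.05],"dr":[0.003,0.005,0.472]},{"claw":-0.1,"xyz":[-0.6,-0.045,0.05],"dr":[0.003,0.005,0.472]},{"claw":-0.1,"xyz":[-0.6,-0.045,0.05],"dr":[0.003,0.005,0.472]},{"claw":-0.1,"xyz":[-0.6,-0.045,0.05],"dr":[0.003,0.005,0.472]},{"claw":-0.1,"xyz":[-0.6,-0.045,0.05],"dr":[0.003,0.005,0.472]},{"claw":-0.1,"xyz":[-0.6,-0.045,0.05],"dr":[0.003,0.005,0.472]}]' 55
python3 - <<'E'
from h import *
st();go([.421,-.341,.022],rot(np.radians(-86.5)))
E
```

```text
time_s: 23.55
tool_pos: [0.418, -0.3385, 0.1268]
eef_rot: [-0.009, 0.999, 0.033, 0.003]
contact_force: [-0.0, -0.6, -0.6]
grip_width: 0.547
finger_force: 0.0
t 23.55 pos [ 0.418  -0.3385  0.1268] F [-0.  -0.6 -0.6] w 51.4 ff 0.0
xyz [0.0044 0.0092 0.2094] dr [-0.0059 -0.0021  0.0015] rows>= 2.1
```

```bash
python3 -m jog '[{"claw":-0.1,"xyz":[0.004,0.009,0.06],"dr":[-0.006,-0.002,0.0015]},{"claw":-0.1,"xyz":[0.004,0.009,0.12],"dr":[-0.006,-0.002,0.0015]},{"claw":-0.1,"xyz":[0.004,0.009,0.18],"dr":[-0.006,-0.002,0.0015]},{"claw":-0.1,"xyz":[0.004,0.009,0.207],"dr":[-0.006,-0.002,0.0015]},{"claw":-0.1,"xyz":[0.004,0.009,0.207],"dr":[-0.006,-0.002,0.0015]},{"claw":1,"xyz":[0.004,0.009,0.207],"dr":[-0.006,-0.002,0.0015]},{"claw":1,"xyz":[0.004,0.009,0.207],"dr":[-0.006,-0.002,0.0015]},{"claw":1,"xyz":[0.004,0.009,0.207],"dr":[-0.006,-0.002,0.0015]},{"claw":1,"xyz":[0.004,0.009,0.207],"dr":[-0.006,-0.002,0.0015]},{"claw":1,"xyz":[0.004,0.009,0.207],"dr":[-0.006,-0.002,0.0015]}]' 55
python3 - <<'E'
from h import *
st();go([.482,-.121,.16],rot(np.radians(-88.5)))
E
```

```text
time_s: 24.55
tool_pos: [0.4222, -0.3428, 0.026]
eef_rot: [0.002, 1.0, 0.029, 0.002]
contact_force: [-0.0, -1.3, 3.2]
grip_width: 0.233
finger_force: 54.8
t 24.55 pos [ 0.4222 -0.3428  0.026 ] F [-0.  -1.3  3.2] w 21.9 ff 54.78338599205017
xyz [ 0.1462 -0.4346 -0.2695] dr [ 0.0015 -0.001   0.0103] rows>= 5.3
```

```bash
python3 -m jog '[{"claw":1,"xyz":[0,0,-0.06],"dr":[0,0,0]},{"claw":1,"xyz":[0,0,-0.14],"dr":[0,0,0]},{"claw":1,"xyz":[0,0,-0.22],"dr":[0,0,0]},{"claw":1,"xyz":[0,0,-0.27],"dr":[0,0,0]},{"claw":1,"xyz":[0.05,-0.1,-0.27],"dr":[0,0,0.005]},{"claw":1,"xyz":[0.1,-0.17,-0.27],"dr":[0,0,0.01]},{"claw":1,"xyz":[0.12,-0.24,-0.27],"dr":[0,0,0.01]},{"claw":1,"xyz":[0.146,-0.31,-0.27],"dr":[0,0,0.01]},{"claw":1,"xyz":[0.146,-0.38,-0.27],"dr":[0,0,0.01]},{"claw":1,"xyz":[0.146,-0.434,-0.27],"dr":[0,0,0.01]},{"claw":1,"xyz":[0.146,-0.434,-0.27],"dr":[0,0,0.01]},{"claw":1,"xyz":[0.146,-0.434,-0.27],"dr":[0,0,0.01]}]' 58
python3 - <<'E'
from h import *
st();go([.482,-.121,.107],rot(np.radians(-88.5)));S=img('scene')
cv2.imwrite('pics/c8.png',cv2.resize(S[125:275,210:410],(800,600),interpolation=cv2.INTER_CUBIC))
E
```

```text
time_s: 25.75
tool_pos: [0.4811, -0.1202, 0.159]
eef_rot: [0.001, 1.0, 0.014, 0.001]
contact_force: [-0.1, -0.3, -2.8]
grip_width: 0.229
finger_force: 57.8
t 25.75 pos [ 0.4811 -0.1202  0.159 ] F [-0.1 -0.3 -2.8] w 21.5 ff 57.775386571884155
xyz [0.0016 0.0014 0.1039] dr [ 0.0008 -0.0003  0.0006] rows>= 1.0
```

View pics/c8.png

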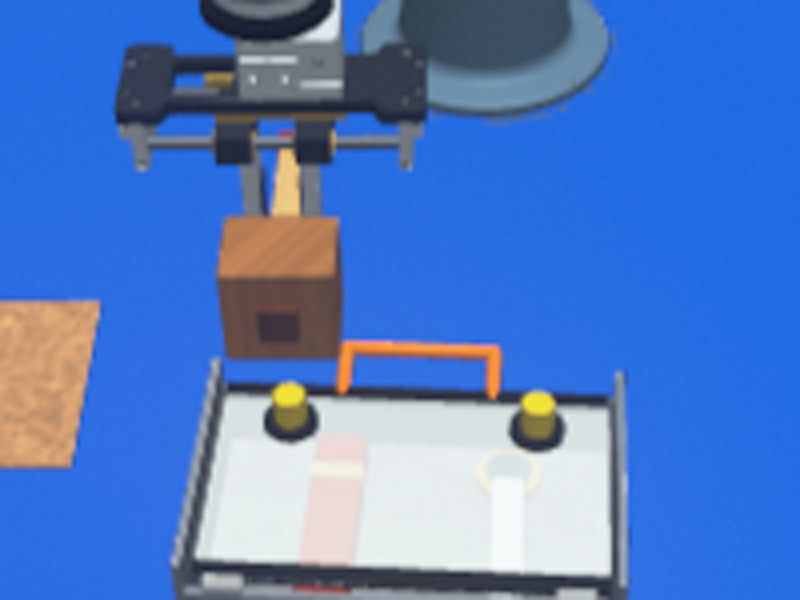

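The mallet is held level over the right peg at crop (290,395). Pressing down.

```bash
python3 -m jog '[{"claw":1,"xyz":[0,0,0.05],"dr":[0,0,0]},{"claw":1,"xyz":[0,0,0.09],"dr":[0,0,0]},{"claw":1,"xyz":[0,0,0.11],"dr":[0,0,0]},{"claw":1,"xyz":[0,0,0.125],"dr":[0,0,0]},{"claw":1,"xyz":[0,0,0.135],"dr":[0,0,0]},{"claw":1,"xyz":[0,0,0.142],"dr":[0,0,0]},{"claw":1,"xyz":[0,0,0.142],"dr":[0,0,0]}]' 58
```

```text
time_s: 26.5
tool_pos: [0.4822, -0.1219, 0.0908]
eef_rot: [0.002, 1.0, 0.014, 0.001]
contact_force: [-9.9, 0.2, 12.7]
grip_width: 0.229
finger_force: 57.9
```

```bash
python3 -m jog '[{"claw":1,"xyz":[0,0,0.006],"dr":[0,0,0]},{"claw":1,"xyz":[0,0,0.01],"dr":[0,0,0]},{"claw":1,"xyz":[0,0,0.01],"dr":[0,0,0]}]' 58
python3 -m jog '[{"claw":1,"xyz":[0,0,-0.04],"dr":[0,0,0]},{"claw":1,"xyz":[0,0,-0.12],"dr":[0,0,0]},{"claw":1,"xyz":[0,0,-0.14],"dr":[0,0,0]},{"claw":1,"xyz":[-0.003,-0.1,-0.14],"dr":[0,0,0]},{"claw":1,"xyz":[0,-0.18,-0.14],"dr":[0,0,0]},{"claw":1,"xyz":[0,-0.26,-0.14],"dr":[0,0,0]},{"claw":1,"xyz":[0,-0.32,-0.14],"dr":[0,0,0]},{"claw":1,"xyz":[0,-0.32,-0.14],"dr":[0,0,0]},{"claw":1,"xyz":[0,-0.32,-0.14],"dr":[0,0,0]}]' 58
python3 - <<'E'
from h import *
st();go([.484,.039,.107],rot(np.radians(-88.5)));S=img('scene')
cv2.imwrite('pics/c9.png',cv2.resize(S[125:275,210:410],(800,600),interpolation=cv2.INTER_CUBIC))
E
```

```text
time_s: 26.8
tool_pos: [0.4827, -0.1225, 0.0897]
eef_rot: [0.002, 1.0, 0.014, 0.0]
contact_force: [-23.4, 4.2, 39.9]
grip_width: 0.231
finger_force: 58.2
time_s: 27.7
tool_pos: [0.4772, 0.0395, 0.1523]
eef_rot: [0.001, 1.0, 0.014, 0.001]
contact_force: [-0.1, 0.2, -2.8]
grip_width: 0.23
finger_force: 58.0
t 27.7 pos [0.4772 0.0395 0.1523] F [-0.1  0.2 -2.8] w 21.7 ff 57.99861252307892
xyz [0.0133 0.0011 0.0907] dr [ 0.0009 -0.0006  0.0007] rows>= 0.9
```

View pics/c9.png

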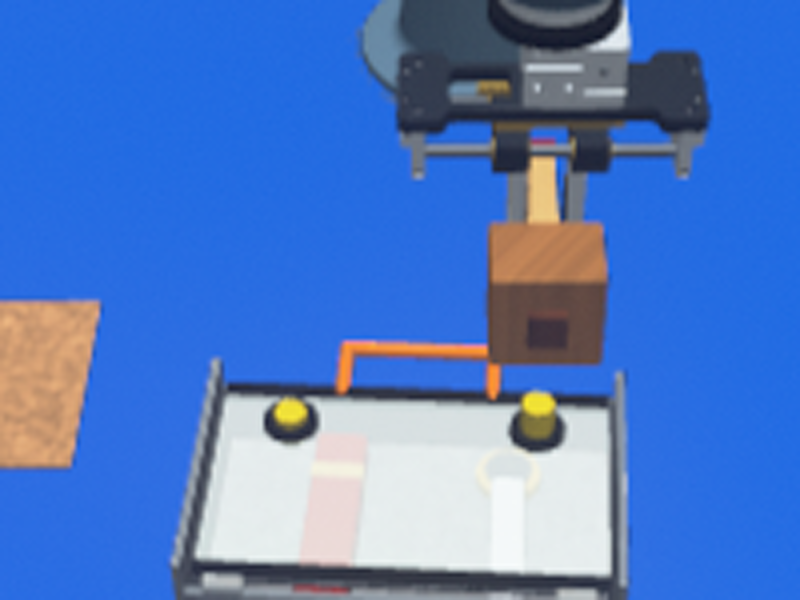

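The right peg at (290,412) is visibly down. Now the left peg.

```bash
python3 -m jog '[{"claw":1,"xyz":[0.01,0,0.04],"dr":[0,0,0]},{"claw":1,"xyz":[0.01,0,0.08],"dr":[0,0,0]},{"claw":1,"xyz":[0.01,0,0.1],"dr":[0,0,0]},{"claw":1,"xyz":[0.01,0,0.115],"dr":[0,0,0]},{"claw":1,"xyz":[0.01,0,0.125],"dr":[0,0,0]},{"claw":1,"xyz":[0.01,0,0.13],"dr":[0,0,0]},{"claw":1,"xyz":[0.01,0,0.134],"dr":[0,0,0]},{"claw":1,"xyz":[0.01,0,0.134],"dr":[0,0,0]}]' 58
```

```text
time_s: 28.55
tool_pos: [0.4826, 0.0383, 0.09]
eef_rot: [0.002, 1.0, 0.014, -0.0]
contact_force: [-18.9, -1.9, 27.8]
grip_width: 0.23
finger_force: 58.0
```

```bash
python3 -m jog '[{"claw":1,"xyz":[0,0,-0.04],"dr":[0,0,0]},{"claw":1,"xyz":[0,0,-0.12],"dr":[0,0,0]},{"claw":1,"xyz":[0,0,-0.14],"dr":[0,0,0]},{"claw":1,"xyz":[0,0.1,-0.14],"dr":[0,0,0]},{"claw":1,"xyz":[0,0.18,-0.14],"dr":[0,0,0]},{"claw":1,"xyz":[0,0.26,-0.14],"dr":[0,0,0]},{"claw":1,"xyz":[-0.03,0.34,-0.14],"dr":[0,0,0]},{"claw":1,"xyz":[-0.06,0.42,-0.14],"dr":[0,0,-0.01]},{"claw":1,"xyz":[-0.1,0.5,-0.14],"dr":[0,0,-0.01]},{"claw":1,"xyz":[-0.12,0.6,-0.14],"dr":[0,0,-0.01]},{"claw":1,"xyz":[-0.12,0.68,-0.14],"dr":[0,0,-0.01]},{"claw":1,"xyz":[-0.12,0.757,-0.14],"dr":[0,0,-0.01]},{"claw":1,"xyz":[-0.12,0.757,-0.14],"dr":[0,0,-0.01]},{"claw":1,"xyz":[-0.12,0.757,-0.14],"dr":[0,0,-0.01]}]' 58
python3 - <<'E'
from h import *
st();go([.422,-.3425,.027],rot(np.radians(-86.6)));S=img('scene')
cv2.imwrite('pics/c10.png',cv2.resize(S[125:275,180:380],(800,600),interpolation=cv2.INTER_CUBIC))
E
```

```text
time_s: 29.95
tool_pos: [0.432, -0.3409, 0.1558]
eef_rot: [0.001, 1.0, 0.028, 0.001]
contact_force: [0.1, 0.0, -3.1]
grip_width: 0.232
finger_force: 58.0
t 29.95 pos [ 0.432  -0.3409  0.1558] F [ 0.1  0.  -3.1] w 21.8 ff 57.99879491329193
xyz [-0.0206  0.0018  0.2575] dr [ 0.0004 -0.0004 -0.0008] rows>= 2.6
```

View pics/c10.png

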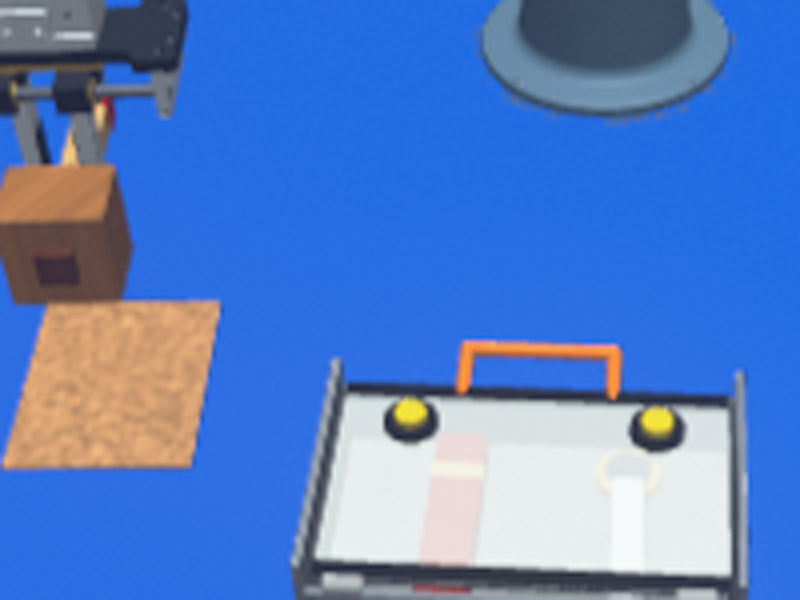

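Both pegs are down, at (410,412) and (657,421), and the flap is shut. I lower the mallet to its original spot.

```bash
python3 -m jog '[{"claw":1,"xyz":[-0.02,0.002,0.08],"dr":[0,0,0]},{"claw":1,"xyz":[-0.02,0.002,0.15],"dr":[0,0,0]},{"claw":1,"xyz":[-0.02,0.002,0.2],"dr":[0,0,0]},{"claw":1,"xyz":[-0.02,0.002,0.235],"dr":[0,0,0]},{"claw":1,"xyz":[-0.02,0.002,0.25],"dr":[0,0,0]},{"claw":1,"xyz":[-0.02,0.002,0.258],"dr":[0,0,0]},{"claw":1,"xyz":[-0.02,0.002,0.26],"dr":[0,0,0]},{"claw":1,"xyz":[-0.02,0.002,0.26],"dr":[0,0,0]}]' 58
```

```text
time_s: 30.8
tool_pos: [0.4235, -0.3429, 0.0279]
eef_rot: [0.002, 1.0, 0.029, 0.002]
contact_force: [-0.5, -0.1, -3.0]
grip_width: 0.23
finger_force: 58.0
```

```bash
python3 -m jog '[{"claw":1,"xyz":[0,0,0.003],"dr":[0,0,0]},{"claw":1,"xyz":[0,0,0.006],"dr":[0,0,0]},{"claw":1,"xyz":[0,0,0.006],"dr":[0,0,0]}]' 58
```

```text
time_s: 31.1
tool_pos: [0.4235, -0.3432, 0.0258]
eef_rot: [0.002, 1.0, 0.029, 0.001]
contact_force: [-2.0, 3.7, 7.5]
grip_width: 0.227
finger_force: 58.0
```

On the mat now, so I release and retreat upwards.

```bash
python3 -m jog '[{"claw":-0.1,"xyz":[0,0,0],"dr":[0,0,0]},{"claw":-0.1,"xyz":[0,0,0],"dr":[0,0,0]},{"claw":-0.1,"xyz":[0,0,0],"dr":[0,0,0]},{"claw":-0.1,"xyz":[0,0,-0.06],"dr":[0,0,0]},{"claw":-0.1,"xyz":[0,0,-0.14],"dr":[0,0,0]},{"claw":-0.1,"xyz":[0,0,-0.24],"dr":[0,0,0]},{"claw":-0.1,"xyz":[0,0,-0.34],"dr":[0,0,0]},{"claw":-0.1,"xyz":[0,0,-0.44],"dr":[0,0,0]},{"claw":-0.1,"xyz":[0,0,-0.44],"dr":[0,0,0]},{"claw":-0.1,"xyz":[0,0,-0.44],"dr":[0,0,0]}]' 58
python3 - <<'E'
from h import *
st();cv2.imwrite('pics/s11.png',img('scene'))
E
```

```text
time_s: 32.1
tool_pos: [0.4228, -0.3425, 0.2453]
eef_rot: [0.003, 1.0, 0.029, 0.002]
contact_force: [0.1, -0.5, -0.3]
grip_width: 0.55
finger_force: 0.0
t 32.1 pos [ 0.4228 -0.3425  0.2453] F [ 0.1 -0.5 -0.3] w 51.7 ff 0.0
```

View pics/s11.png

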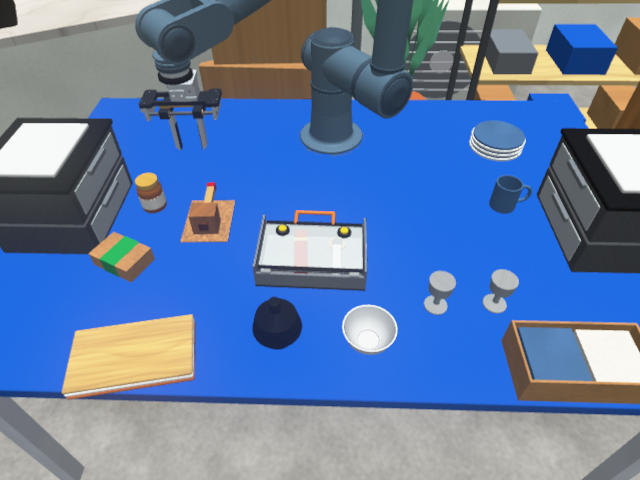

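The mallet is level on its mat at (205,217). The flap is shut, both pegs are down, both items are inside, and the bystanders haven't moved.

```bash
python3 -c "from bench import ctrl; print(ctrl.job_done())"
```

```text
the job is handed in; nothing more can be done
None
```

The job is handed in, though no verdict came back: the red box and white scoop (the only two items present) lie flat in the case, the flap is shut, both pegs are knocked down, the mallet is back level on its mat, and the other wares look unmoved in the last picture.

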